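# Set the tall vial out on the top step

## Task

Take the tall vial, the largest of the three in the foam tray, and stand it in the middle of the narrow top step of the two-step metal stand. Keep it upright on the way, and leave the two small vials standing where they are in the tray.

Things in the scene. Friction and masses are not known exactly. Their poses are not given: they have to be found in the camera images.
- vial_tall_mid (a point): The tall vial: round, glass, plain white label; 32 mm in diameter over its straight lower 38 mm, then a narrower neck and a 24 mm cap; 58 mm tall in all, about 45 g. Point: on its axis, half-way up (29 mm over its foot); z points up along the vial. It and the two small vials stand in a row, in any order, about 85 mm apart from axis to axis, in a white foam tray.
- top_step (a point): Fixed bent-aluminium stand with two steps, each 44 mm deep and 160 mm long, nothing on them. Point: the centre of the upper step's surface, 110 mm over the counter; z up, y along the step's length, x across its depth. The lower step, 55 mm over the counter, lies on the -x side. Tray and stand may each be on the left or right of the counter, turned a little.
- vial_small_a_mid (a point): Small glass vial, 24 mm in diameter and 40 mm tall, otherwise like the tall one; stands in the tray. Point: on its axis, half-way up (20 mm over its foot). The tray: 240 x 350 mm outside, the row along its long side, floor 15 mm thick, rim 45 mm over the counter; its walls are 60 mm or more from any vial's axis.
- vial_small_b_mid (a point): Small glass vial, 24 mm in diameter and 40 mm tall, otherwise like the tall one; stands in the tray. Point: on its axis, half-way up (20 mm over its foot).
There are look-alikes about, which are no part of the job. Of the things shaped like the part that bears top_step, the aluminium one is meant.

How it is judged:
By the outcome, as a careful person would: the job done as asked, in the order asked, and still so for the second after the job is handed in, with the robot touching nothing.
It also fails if it takes over 37 s, if anything falls off the work surface, if the arm or the gripper's body presses on something with over 40 N, if the wrist force passes 120 N, or if a joint passes its speed limit or range.

## Robot

A 6-joint arm with a two-finger parallel gripper is mounted at the origin on the work surface. World frame = base frame: x ahead of the robot, y to its left, z up, the work surface at z = 0. Lengths are in m, angles in degrees, forces in N, time in s.
With the tool pointing down it reaches from about 0.4 to 0.825 m from the base axis. Payload 7 kg.
Tool frame: the origin (TCP) lies at the very end of the fingers, on their centre line; the grasp point (between the pads) lies 19 mm behind it; x points along the fingers, y is the direction in which the jaws open and shut, and the axes are right-handed (so a half turn about x gives the same grasp; the last joint's range is limited). The gripper opens to 88 mm and grips with 3 to 60 N. Pads are 19 mm wide; open, the fingers measure 130 mm over their backs; the gripper's body (78 mm by 193 mm) begins 47 mm behind the grasp point.
Start: joints at [-58.379, 20.546, 0.682, 0, -70.136, -16.507], TCP at [0.176, -0.652, 0.227] pointing down, gripper open.
Joint ranges: [-176.03, 176.03], [-82.01, 121.73], [-58.28, 71.71], [-173.87, 95.51], [-174.79, -0.11], [-173.66, 173.66]. Speed limits (degrees/s): [136.94, 136.94, 172.46, 180, 180, 180].

## Interface

Orientations are given as [roll, pitch, yaw] about the fixed x, y, z axes, in that order (R = Rz(yaw) Ry(pitch) Rx(roll)).
In Python, from plant import * gives the robot as it stands. The module is installed in compiled form; this text tells all that it offers.
- The arm moves only by the shell command python3 -m creep 'ROWS' [FORCE]. ROWS is a JSON object of lists of equal length, an entry for each row: "jaw": the closure, from -1 (fully open) to 1 (shut); "translation": the shift along the tool's x, y, z in m, a list of three; "roll": the turn about the tool's x in rad. A call has exactly 10 rows; each row shifts and turns the commanded pose from where the row before left it, along the tool's axes as they then stand; what a row does not reach is not made up. A row lasts 1/10 s, in which the tool goes at most 50 mm and 8.59 degrees, less where a joint would pass 70% of its speed; a pose out of reach is approached as far as the arm can. A call with a gripper value outside its range is refused whole. The fingers move at their own pace and stop on an object; FORCE is the grip in N (left out, the last holds). Time passes only in rows, so rows that do not move let the fingers close, or fill a call up. It gives the time, the measured TCP pose, the force and the opening at its end, in the units of the state.
- get_state(): the state, without advancing time (a new reading comes with each control period).
- capture(name): name is "scene" or "top"; returns a dict with "image" (384x512x3 uint8, red, green, blue), "fovy" (degrees; the focal length in pixels is half the picture's height over the tangent of half this angle, whatever the lens; pixels are square), "cx", "cy" (the principal point, pixels), "D" ([k1, k2, p1, p2, k3] as OpenCV has them; the pictures are not rectified), "pose" (4x4, takes a point from camera to world coordinates). Camera axes: x right, y up, looking along -z (the intrinsics and any distortion apply to the point x, -y, -z); pixel columns grow to the right and rows downward; lengths in m; the calibration is good to about 2 mm. A picture is of the moment at which its call begins. There is no depth.
- close_job(): hands the job in, once; it reports no verdict.
The state is a dict: "time_s": time; "joints": joint angles; "qd": joint speeds; "joint_torque": joint torques, N m; "tcp_pos": TCP position; "eef_rot": TCP orientation; "contact_force": force on the tool from outside, world axes, zero at the start; "moment": the same for the moment, N m; "gripper_width": finger opening in m.
Only numpy, scipy, OpenCV 4.12 (cv2) and the standard library are available. Lean on these libraries where they do the work, as an engineer would, in place of code of your own. Each camera call takes 0.05 s, during which the arm holds its last target.

## Working session

There is one attempt and no reset: what is moved stays moved. The work goes in short steps, Python scripts to look and compute and a shell command to move; the robot and the scene stay as the last step left them, time stands still between calls to the robot, and variables do not carry over. Pictures are saved under pics/ and viewed, and the job is handed in when it is done.

```bash
mkdir -p pics; cat > h.py <<'E'
from plant import *
import numpy as np, cv2, json, pickle
def snap(n,f):
    c=capture(n); cv2.imwrite('pics/'+f+'.png',c['image'][:,:,::-1]); pickle.dump(c,open(f+'.pkl','wb')); return c
def K(c):
    f=c['image'].shape[0]/2/np.tan(np.radians(c['fovy'])/2)
    return np.array([[f,0,c['cx']],[0,f,c['cy']],[0,0,1.]])
def ray(c,uv):
    p=cv2.undistortPoints(np.array([[uv]],float),K(c),np.array(c['D'],float))[0,0]
    d=np.array(c['pose'])[:3,:3]@np.array([p[0],-p[1],-1]); return np.array(c['pose'])[:3,3],d
def atz(c,uv,z):
    o,d=ray(c,uv); return o+d*(z-o[2])/d[2]
def proj(c,X):
    P=np.array(c['pose']); X=np.atleast_2d(np.asarray(X,float)); q=(X-P[:3,3])@P[:3,:3]; q=q*[1,-1,-1]
    return cv2.projectPoints(q,np.zeros(3),np.zeros(3),K(c),np.array(c['D'],float))[0][:,0]
E
python3 - <<'E'
from h import *
for n in('scene','top'):
    c=snap(n,n+'1'); print(n,c['fovy'],c['cx'],c['cy'],c['D'],np.round(c['pose'],3).tolist())
print(get_state())
E
```

```text
scene 49.074297457484406 257.61967320798016 190.87820350508287 [0.01777122 0.         0.         0.         0.        ] [[-0.311, -0.638, 0.705, 1.126], [0.95, -0.224, 0.216, 0.2], [0.02, 0.737, 0.676, 0.735], [0.0, 0.0, 0.0, 1.0]]
top 47.70828427331783 263.62396279617553 195.7440830646696 [-0.11948663  0.          0.          0.          0.        ] [[0.006, 0.994, -0.113, 0.38], [-1.0, 0.003, -0.031, -0.015], [-0.03, 0.113, 0.993, 0.981], [0.0, 0.0, 0.0, 1.0]]
{'time_s': 0.1, 'joints': array([-5.83770051e+01,  2.05853317e+01,  6.39057201e-01, -1.76343410e-02,
       -7.01364635e+01, -1.65074291e+01]), 'qd': array([ 0.04545644, -0.14481702,  0.19794691,  0.07403931, -0.04157171,
        0.00738728]), 'joint_torque': array([-2.33376806e-03, -5.84163594e+01,  2.93748862e+01,  7.01525465e+00,
        1.01779494e-02, -6.72638180e-05]), 'tcp_pos': array([ 0.17588004, -0.65122506,  0.22573953]), 'eef_rot': array([ 95.17836414,  89.91561691, 110.28792619]), 'contact_force': array([-0.18365062, -0.86113184, -0.55248362]), 'moment': array([-0.06146143,  0.03602977,  0.00473973]), 'gripper_width': 0.08768409018305744}
```

View pics/scene1.png

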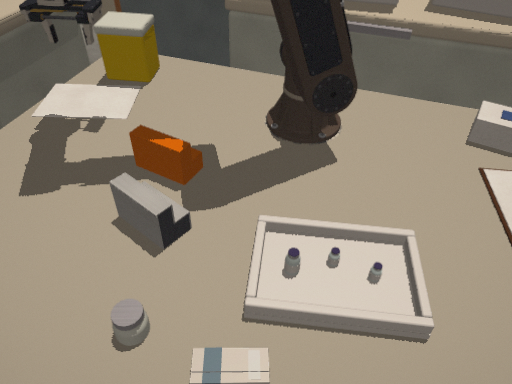

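View pics/top1.png

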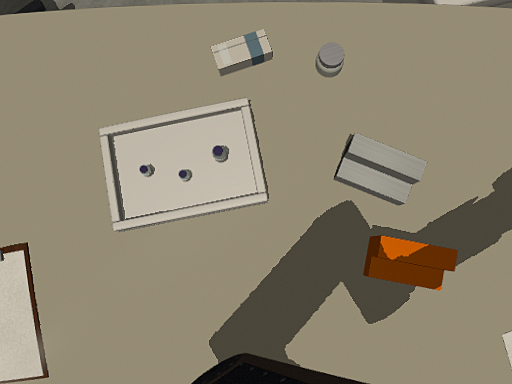

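The scene picture shows the tall vial at about (293,259), the small ones at (335,256) and (377,271), the grey stand at (150,210) and an orange look-alike at (165,153). In the top picture the tall vial is at (219,152) and the stand at (380,168). I'll zoom in.

```bash
python3 - <<'E'
from h import *
a=cv2.imread('pics/top1.png');b=cv2.imread('pics/scene1.png')
def z(im,x,y,w,h,s):return cv2.resize(im[y:y+h,x:x+w],None,fx=s,fy=s,interpolation=cv2.INTER_CUBIC)
cv2.imwrite('pics/z1.png',np.vstack([np.hstack([z(a,325,125,110,85,3.6),z(b,100,165,110,85,3.6)]),np.hstack([z(a,165,115,110,80,3.6),z(b,260,230,110,80,3.6)])]))
E
```

```text
(no output)
```

View pics/z1.png

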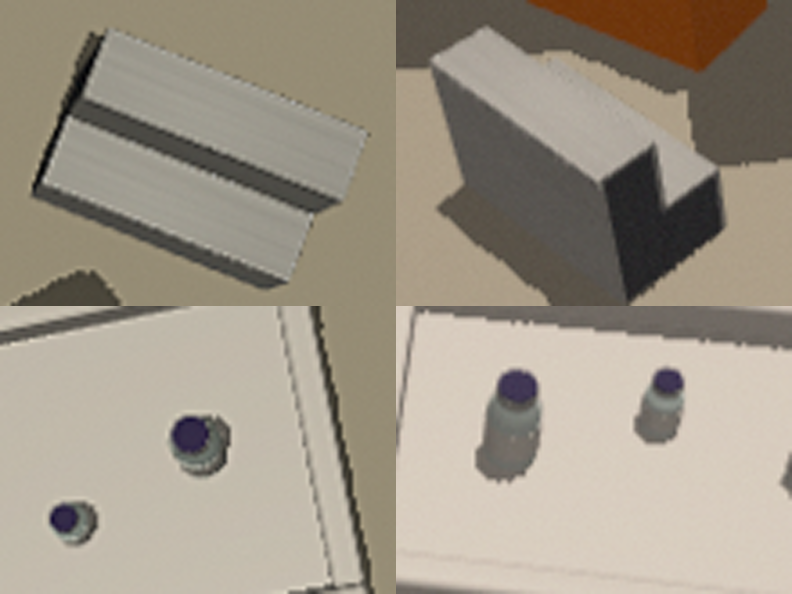

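```bash
python3 - <<'E'
from h import *
t=pickle.load(open('top1.pkl','rb'));s=pickle.load(open('scene1.pkl','rb'))
def px(X,Y,x,y):return ((X+.5)/3.6-.5+x,(Y+.5)/3.6-.5+y)
T=[px(*p,325,125) for p in[(107,30),(368,132),(341,204),(88,97)]]
S=[px(*p,100,165) for p in[(91,27),(259,145),(207,182),(36,60)]]
# scene order: guess
A=np.array([atz(t,p,.11) for p in T]);B=np.array([atz(s,p,.11) for p in S])
for n,Q in(('top',A),('scene',B)):
    print(n,np.round(Q[:,:2],4).tolist(),'c',Q.mean(0).round(4),'sides',[round(float(np.linalg.norm(Q[i]-Q[i-1])),4) for i in range(4)])
v=atz(t,px(190,129,165,115),.073);w=atz(s,px(517-396,80,260,230),.073);print('tall',v.round(4),w.round(4))
# foot circle check; small
for z in(.055,):
  a=atz(t,px(64,518-306,165,115),z);b=atz(s,px(668-396,381-306,260,230),z);print('small1',a.round(4),b.round(4))
print('small2',atz(t,(145,168),.055),atz(s,(378,266),.055))
e=A[1]-A[0]+A[2]-A[3];print('topstep long dir',np.degrees(np.arctan2(e[1],e[0])))
e=B[1]-B[2]+B[0]-B[3];e=B[0]-B[1]+B[3]-B[2];print(np.degrees(np.arctan2(e[1],e[0])))
# trays walls
print('tray',[atz(t,p,.045)[:2].round(3).tolist() for p in((100,129),(249,100),(267,198),(117,228))])
# overlay predicted cylinders
for c,n in((t,'top'),(s,'scene')):
  im=cv2.resize(np.ascontiguousarray(c['image'][:,:,::-1]),None,fx=4,fy=4,interpolation=cv2.INTER_CUBIC)
  m=(v+w)/2
  th=np.linspace(0,2*np.pi,60)
  for z,r in((.015,.016),(.053,.016),(.073,.012)):
    P=proj(c,np.c_[m[0]+r*np.cos(th),m[1]+r*np.sin(th),th*0+z])
    cv2.polylines(im,[np.int32(P*4+1.5)],True,(0,255,0),1)
  cst=(A.mean(0)+B.mean(0))/2
  q=proj(c,m)[0]*4;
  u=im[int(q[1])-150:int(q[1])+150,int(q[0])-190:int(q[0])+190]
  Q=(A if c is t else B)
  f=np.radians(-19)
  cv2.imwrite('pics/o_'+n+'.png',u)
cv2.imwrite('pics/o1.png',np.hstack([cv2.imread('pics/o_top.png'),cv2.imread('pics/o_scene.png')]))
E
```

```text
top [[0.6099, -0.1737], [0.5515, -0.3225], [0.5099, -0.3051], [0.5707, -0.1619]] c [ 0.5605 -0.2408  0.11  ] sides [0.0409, 0.1599, 0.0451, 0.1556]
scene [[0.5142, -0.3058], [0.5757, -0.1574], [0.6126, -0.1716], [0.5532, -0.3207]] c [ 0.5639 -0.2389  0.11  ] sides [0.0417, 0.1606, 0.0395, 0.1604]
tall [0.581  0.1131 0.073 ] [0.5843 0.1127 0.073 ]
small1 [0.5339 0.1916 0.055 ] [0.5373 0.1921 0.055 ]
small2 [0.54640871 0.27576645 0.055     ] [0.54875939 0.28111376 0.055     ]
topstep long dir -112.1986153496062
-112.10223025548201
tray [[0.639, 0.389], [0.703, 0.048], [0.482, 0.007], [0.414, 0.338]]
```

View pics/o1.png

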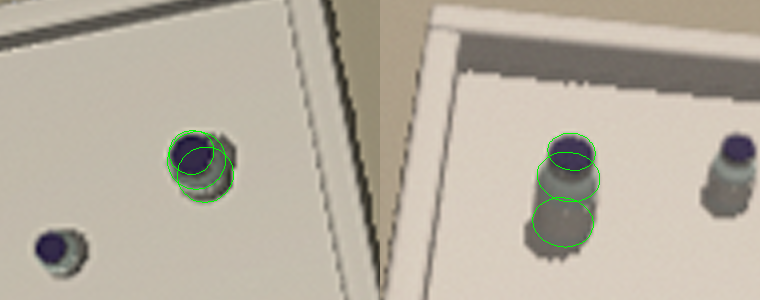

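```bash
cat >> h.py <<'E'
from scipy.spatial.transform import Rotation as Ro
def plan(goal,R=None):
    s=get_state(); R=Ro.from_euler('xyz',s['eef_rot'],degrees=True).as_matrix()
    print('t',s['time_s'],'tcp',s['tcp_pos'].round(4),'y ang',np.degrees(np.arctan2(R[1,1],R[0,1])).round(2),'x axis',R[:,0].round(4),'tool delta',(R.T@(np.array(goal)-s['tcp_pos'])).round(4),'w',round(s['gripper_width'],4),'F',s['contact_force'].round(1),'J',s['joints'].round(1))
E
python3 -c "
from h import *
plan([.5826,.1129,.12])"
```

```text
t 0.1 tcp [ 0.1759 -0.6512  0.2257] y ang 105.11 x axis [-5.0e-04  1.4e-03 -1.0e+00] tool delta [0.1066 0.6315 0.5919] w 0.0877 F [-0.2 -0.9 -0.6] J [-58.4  20.6   0.6  -0.  -70.1 -16.5]
```

```bash
python3 -m creep '{"jaw":[-1,-1,-1,-1,-1,-1,-1,-1,-1,-1],"translation":[[0,0.0316,0.0296],[0,0.0316,0.0296],[0,0.0316,0.0296],[0,0.0316,0.0296],[0,0.0316,0.0296],[0,0.0316,0.0296],[0,0.0316,0.0296],[0,0.0316,0.0296],[0,0.0316,0.0296],[0,0.0316,0.0296]],"roll":[0,0,0,0,0,0,0,0,0,0]}' 20; python3 -c "
from h import *
plan([.5826,.1129,.12])"
```

```text
time_s: 1.1
tcp_pos: [0.3796, -0.2677, 0.2265]
eef_rot: [49.7, 90.0, 64.8]
contact_force: [1.3, 0.4, 0.2]
gripper_width: 0.0878
t 1.1 tcp [ 0.3796 -0.2677  0.2265] y ang 105.11 x axis [ 0.e+00  1.e-04 -1.e+00] tool delta [0.1065 0.3145 0.2951] w 0.0878 F [1.3 0.4 0.2] J [-10.8   0.3 -24.7  -0.  -65.  -64.1]
```

```bash
python3 -m creep '{"jaw":[-1,-1,-1,-1,-1,-1,-1,-1,-1,-1],"translation":[[0,0.0314,0.0295],[0,0.0314,0.0295],[0,0.0314,0.0295],[0,0.0314,0.0295],[0,0.0314,0.0295],[0,0.0314,0.0295],[0,0.0314,0.0295],[0,0.0314,0.0295],[0,0.0314,0.0295],[0,0.0314,0.0295]],"roll":[0,0,0,0,0,0,0,0,0,0]}'; python3 -m creep '{"jaw":[-0.36,-0.36,-0.36,-0.36,-0.36,-0.36,-0.36,-0.36,-0.36,-0.36],"translation":[[0.01,0,0],[0.01,0,0],[0.01,0,0],[0.01,0,0],[0.01,0,0],[0.01,0,0],[0.01,0,0],[0.01,0,0],[0.01,0,0],[0.01,0,0]],"roll":[-0.149,-0.149,-0.149,-0.149,-0.149,-0.149,-0.149,-0.149,-0.149,-0.149]}'; python3 -c "
from h import *
plan([.5826,.1129,.022])
snap('scene','scene2');snap('top','top2')
a=cv2.imread('pics/top2.png');b=cv2.imread('pics/scene2.png')
cv2.imwrite('pics/v2.png',np.hstack([cv2.resize(a[90:240,100:280],None,fx=2,fy=2),cv2.resize(b[170:320,240:420],None,fx=2,fy=2)]))"
```

```text
time_s: 2.1
tcp_pos: [0.5826, 0.1124, 0.2263]
eef_rot: [-179.5, 90.0, -164.4]
contact_force: [0.8, -0.5, 0.3]
gripper_width: 0.0873
time_s: 3.1
tcp_pos: [0.582, 0.1106, 0.1258]
eef_rot: [99.8, 90.0, -159.4]
contact_force: [0.4, -0.0, -0.1]
gripper_width: 0.0594
t 3.1 tcp [0.582  0.1106 0.1258] y ang -169.17 x axis [-7.e-04 -3.e-04 -1.e+00] tool delta [ 0.1038 -0.0011  0.0022] w 0.0594 F [ 0.4 -0.  -0.1] J [ 29.6  17.7 -17.7  -0.  -54.7 -18.8]
```

View pics/v2.png

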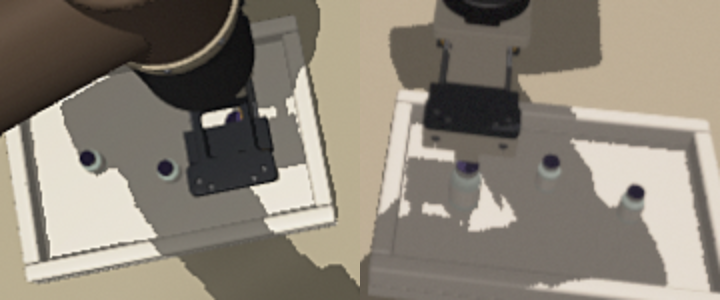

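The pictures show the gripper over the tall vial: its cap is at about (233,117) in the left half, and the vial itself at (465,180) in the right half. I'll project the TCP and finger tips into both pictures to check the tool model before descending.

```bash
python3 - <<'E'
from h import *
s=get_state();R=Ro.from_euler('xyz',s['eef_rot'],degrees=True).as_matrix();p=s['tcp_pos'];o=[]
for n,(x0,y0) in(('top',(100,90)),('scene',(240,140))):
    c=pickle.load(open(n+'2.pkl','rb'));im=cv2.resize(c['image'][:,:,::-1],None,fx=4,fy=4,interpolation=cv2.INTER_CUBIC)
    for w,col in((0,(0,255,0)),(.03,(0,0,255)),(-.03,(255,0,0))):
        q=proj(c,p+R[:,1]*w)[0];cv2.circle(im,tuple(np.int32(q*4+1.5)),4,col,-1)
    q=proj(c,p)[0]*4
    o.append(im[int(q[1])-200:int(q[1])+200,int(q[0])-200:int(q[0])+200])
cv2.imwrite('pics/o2.png',np.hstack(o))
E
```

```text
(no output)
```

View pics/o2.png

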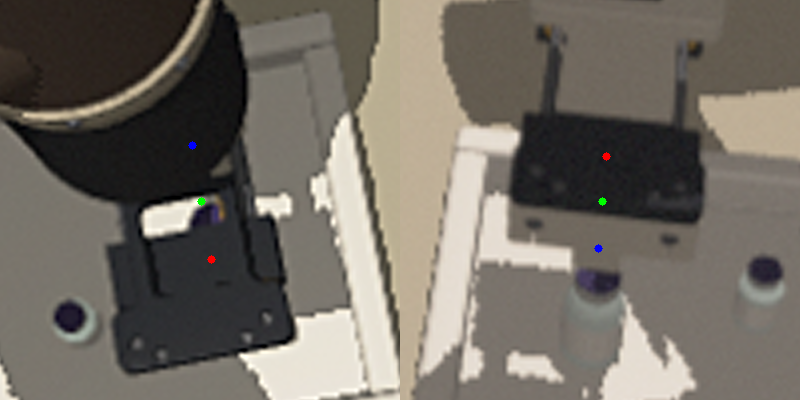

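The projected tips agree with the picture: TCP on the vial's axis, to within a couple of mm. Descending.

```bash
python3 -m creep '{"jaw":[-0.36,-0.36,-0.36,-0.36,-0.36,-0.36,-0.36,-0.36,-0.36,-0.36],"translation":[[0.015,-0.001,0.002],[0.015,0,0],[0.015,0,0],[0.015,0,0],[0.014,0,0],[0.01,0,0],[0.01,0,0],[0.01,0,0],[0,0,0],[0,0,0]],"roll":[0,0,0,0,0,0,0,0,0,0]}'; python3 -c "
from h import *
plan([.5826,.1129,.022])
snap('scene','scene3');snap('top','top3')
a=cv2.imread('pics/top3.png');b=cv2.imread('pics/scene3.png')
cv2.imwrite('pics/v3.png',np.hstack([cv2.resize(a[90:210,170:300],None,fx=3,fy=3),cv2.resize(b[190:310,240:370],None,fx=3,fy=3)]))"
```

```text
time_s: 4.2
tcp_pos: [0.583, 0.1128, 0.0226]
eef_rot: [141.2, 90.0, -118.3]
contact_force: [0.7, -0.5, 1.2]
gripper_width: 0.0597
t 4.2 tcp [0.583  0.1128 0.0226] y ang -169.53 x axis [-1.e-04 -2.e-04 -1.e+00] tool delta [0.0006 0.0004 0.0001] w 0.0597 F [ 0.7 -0.5  1.2] J [ 29.8  24.7 -23.3   0.  -42.  -19.3]
```

View pics/v3.png

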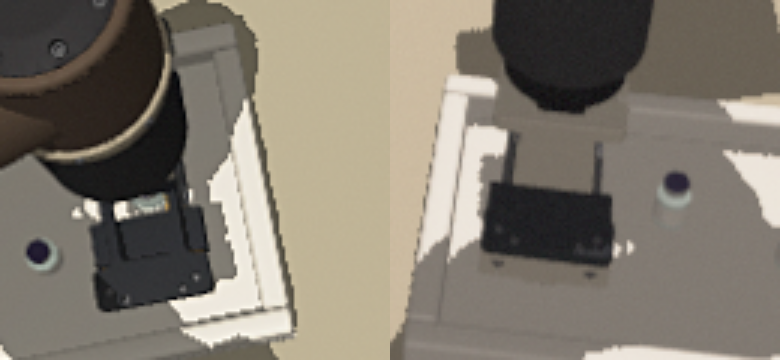

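The gripper hides the tall vial, no contact force shows, and the small vial at (675,190) in the right half is clear. Closing at 20 N.

```bash
python3 -m creep '{"jaw":[1,1,1,1,1,1,1,1,1,1],"translation":[[0,0,0],[0,0,0],[0,0,0],[0,0,0],[0,0,0],[0,0,0],[0,0,0],[0,0,0],[0,0,0],[0,0,0]],"roll":[0,0,0,0,0,0,0,0,0,0]}' 20; python3 -c "
from h import *
plan([.562,-.240,.117])"
```

```text
time_s: 5.3
tcp_pos: [0.5829, 0.1129, 0.0227]
eef_rot: [-68.0, 90.0, 32.5]
contact_force: [-2.1, -0.0, 3.2]
gripper_width: 0.0315
t 5.3 tcp [0.5829 0.1129 0.0227] y ang -169.51 x axis [ 1.e-04  1.e-04 -1.e+00] tool delta [-0.0943  0.0848 -0.3432] w 0.0315 F [-2.1 -0.   3.2] J [ 29.8  24.7 -23.3  -0.  -42.  -19.3]
```

Width 31.5 mm fits the 32 mm vial. Lifting gently.

```bash
python3 -m creep '{"jaw":[1,1,1,1,1,1,1,1,1,1],"translation":[[-0.005,0,0],[-0.01,0,0],[-0.02,0,0],[-0.025,0,0],[-0.025,0,0],[-0.025,0,0],[-0.025,0,0],[-0.02,0,0],[-0.01,0,0],[-0.005,0,0]],"roll":[0,0,0,0,0,0,0,0,0,0]}'; python3 -c "
from h import *
plan([.562,-.240,.117])
snap('scene','scene4');snap('top','top4')
a=cv2.imread('pics/top4.png');b=cv2.imread('pics/scene4.png')
cv2.imwrite('pics/v4.png',np.hstack([cv2.resize(a[60:240,90:300],None,fx=1.9,fy=1.9),cv2.resize(b[110:310,220:420],None,fx=1.71,fy=1.71)]))"
```

```text
time_s: 6.3
tcp_pos: [0.5831, 0.113, 0.1939]
eef_rot: [-69.7, 89.9, 30.7]
contact_force: [0.9, 0.4, -1.2]
gripper_width: 0.0315
t 6.3 tcp [0.5831 0.113  0.1939] y ang -169.52 x axis [ 1.6e-03  9.0e-04 -1.0e+00] tool delta [ 0.0765  0.0851 -0.3433] w 0.0315 F [ 0.9  0.4 -1.2] J [ 29.8  14.3 -12.7  -0.  -63.  -19.3]
```

View pics/v4.png

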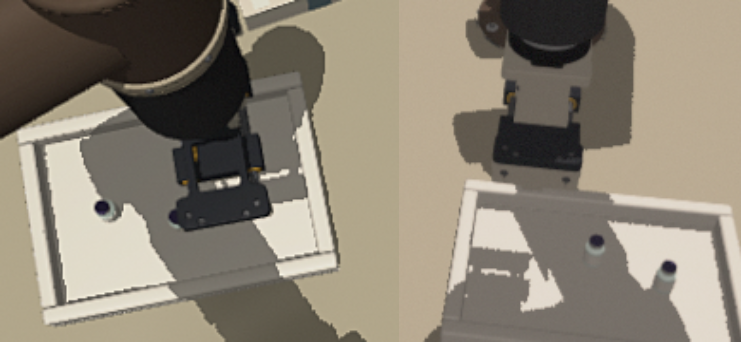

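The vial has left the tray with the gripper; both small vials stand at (105,209) and (176,217) in the left half. Moving across.

```bash
python3 -m creep '{"jaw":[1,1,1,1,1,1,1,1,1,1],"translation":[[0,0.0009,-0.0034],[0,0.0026,-0.0103],[0,0.0043,-0.0172],[0,0.006,-0.024],[0,0.0068,-0.0274],[0,0.0068,-0.0274],[0,0.0068,-0.0274],[0,0.0068,-0.0274],[0,0.0068,-0.0274],[0,0.0068,-0.0274]],"roll":[0,0,0,0,0,0,0,0,0,0]}'; python3 -m creep '{"jaw":[1,1,1,1,1,1,1,1,1,1],"translation":[[0,0.0068,-0.0274],[0,0.0068,-0.0274],[0,0.006,-0.024],[0,0.0043,-0.0172],[0,0.0034,-0.0137],[0,0.0026,-0.0103],[0,0.0009,-0.0034],[0,0,0],[0,0,0],[0,0,0]],"roll":[0,0,0,0,0,0,0,0,0,0]}'; python3 -c "
from h import *
plan([.562,-.240,.117])
snap('scene','scene5');snap('top','top5')
a=cv2.imread('pics/top5.png');b=cv2.imread('pics/scene5.png')
cv2.imwrite('pics/v5.png',np.hstack([cv2.resize(a[90:230,310:450],None,fx=2.8,fy=2.8),cv2.resize(b[120:260,80:220],None,fx=2.8,fy=2.8)]))"
```

```text
time_s: 7.4
tcp_pos: [0.5681, -0.1152, 0.1922]
eef_rot: [87.0, 90.0, -172.6]
contact_force: [0.2, -0.5, -2.0]
gripper_width: 0.0315
time_s: 8.4
tcp_pos: [0.5614, -0.2391, 0.1927]
eef_rot: [-93.1, 90.0, 7.4]
contact_force: [0.2, 0.6, -0.8]
gripper_width: 0.0316
t 8.4 tcp [ 0.5614 -0.2391  0.1927] y ang -169.47 x axis [ 2.e-04  0.e+00 -1.e+00] tool delta [ 0.0757 -0.0004 -0.001 ] w 0.0316 F [ 0.2  0.6 -0.8] J [ -4.7  15.9 -10.6  -0.  -63.5  15.3]
```

View pics/v5.png

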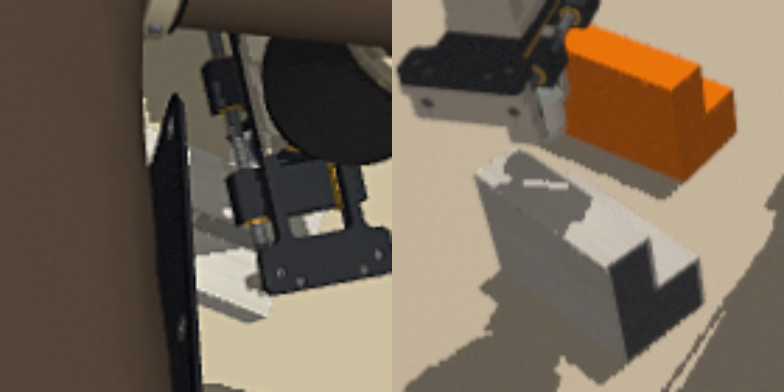

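The vial shows at (550,105) in the right half, upright in the fingers, above the grey stand (orange one behind). I'll descend to about 4 mm above the step.

```bash
python3 -m creep '{"jaw":[1,1,1,1,1,1,1,1,1,1],"translation":[[0.005,0,-0.001],[0.01,0,0],[0.01,0,0],[0.012,0,0],[0.012,0,0],[0.01,0,0],[0.008,0,0],[0.004,0,0],[0,0,0],[0,0,0]],"roll":[0,0,0,0,0,0,0,0,0,0]}'; python3 -c "
from h import *
plan([.562,-.240,.117])
c=snap('scene','scene6')
im=cv2.resize(c['image'][120:240,80:200,::-1],None,fx=5,fy=5,interpolation=cv2.INTER_CUBIC)
th=np.linspace(0,6.28,60)
x,y=get_state()['tcp_pos'][:2]
u=np.radians(-22.15);X=np.array([np.cos(u),np.sin(u),0]);Y=np.array([-np.sin(u),np.cos(u),0])
C=np.array([.562,-.24,.11])
for P,col in((np.c_[x+.016*np.cos(th),y+.016*np.sin(th),th*0+.114],(0,255,0)),(np.array([C+a*.022*X+b*.08*Y for a,b in((1,1),(1,-1),(-1,-1),(-1,1))]),(0,0,255))):
  q=(proj(c,P)-[80,120])*5+2; cv2.polylines(im,[np.int32(q)],True,col,1)
cv2.imwrite('pics/v6.png',im)"
```

```text
time_s: 9.5
tcp_pos: [0.5617, -0.2408, 0.1219]
eef_rot: [-124.2, 90.0, -23.7]
contact_force: [1.0, 0.3, -0.5]
gripper_width: 0.0316
t 9.5 tcp [ 0.5617 -0.2408  0.1219] y ang -169.51 x axis [ 5.e-04 -2.e-04 -1.e+00] tool delta [ 0.0049 -0.0004  0.0007] w 0.0316 F [ 1.   0.3 -0.5] J [ -4.9  19.5 -15.6   0.  -54.9  15.4]
```

View pics/v6.png

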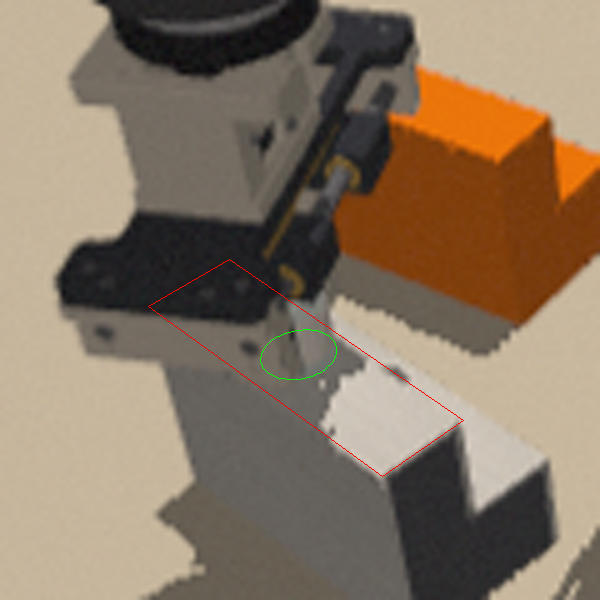

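The predicted step outline (red) lies on the real one, with the foot circle central at (298,355). Lowering slowly.

```bash
python3 -m creep '{"jaw":[1,1,1,1,1,1,1,1,1,1],"translation":[[0.001,0,0],[0.001,0,0],[0.0005,0,0],[0.0005,0,0],[0.0004,0,0],[0.0004,0,0],[0,0,0],[0,0,0],[0,0,0],[0,0,0]],"roll":[0,0,0,0,0,0,0,0,0,0]}'; python3 -c "
from h import *
plan([.562,-.240,.1177])
for i in range(1): print(get_state()['contact_force'])"
```

```text
time_s: 10.55
tcp_pos: [0.5614, -0.2407, 0.1177]
eef_rot: [79.2, 90.0, 179.7]
contact_force: [0.7, -0.1, -0.8]
gripper_width: 0.0315
t 10.55 tcp [ 0.5614 -0.2407  0.1177] y ang -169.52 x axis [-0.  0. -1.] tool delta [ 0.     -0.0007  0.0006] w 0.0315 F [ 0.7 -0.1 -0.8] J [ -4.9  19.7 -15.8   0.  -54.5  15.4]
[ 0.68130696 -0.08881928 -0.76240914]
```

No contact yet (noise is about 1 N), so I'll go down in small increments.

```bash
python3 -m creep '{"jaw":[1,1,1,1,1,1,1,1,1,1],"translation":[[0.0002,0,0],[0.0002,0,0],[0.0002,0,0],[0.0002,0,0],[0,0,0],[0,0,0],[0,0,0],[0,0,0],[0,0,0],[0,0,0]],"roll":[0,0,0,0,0,0,0,0,0,0]}'; python3 -c "
from h import *
print(get_state()['contact_force'],get_state()['tcp_pos'])"
```

```text
time_s: 11.55
tcp_pos: [0.5615, -0.2407, 0.1177]
eef_rot: [-133.5, 90.0, -33.0]
contact_force: [-2.3, 1.0, 6.1]
gripper_width: 0.0317
[-2.29047917  0.97421501  6.11763876] [ 0.56149204 -0.24072532  0.11768512]
```

Contact at 6 N. Releasing gradually.

```bash
python3 -m creep '{"jaw":[0.3,0.26,0.24,0.2,0.15,0.1,0,-0.1,-0.2,-0.3],"translation":[[0,0,0],[0,0,0],[0,0,0],[0,0,0],[0,0,0],[0,0,0],[0,0,0],[0,0,0],[0,0,0],[0,0,0]],"roll":[0,0,0,0,0,0,0,0,0,0]}'; python3 -c "
from h import *
plan([.562,-.240,.1177])
c=snap('scene','scene7')
cv2.imwrite('pics/v7.png',cv2.resize(c['image'][120:240,80:200,::-1],None,fx=4.5,fy=4.5,interpolation=cv2.INTER_CUBIC))"
```

```text
time_s: 12.55
tcp_pos: [0.5614, -0.2407, 0.117]
eef_rot: [85.3, 90.0, -174.2]
contact_force: [-0.4, -0.1, -0.2]
gripper_width: 0.0548
t 12.55 tcp [ 0.5614 -0.2407  0.117 ] y ang -169.52 x axis [-0. -0. -1.] tool delta [-0.0007 -0.0007  0.0006] w 0.0548 F [-0.4 -0.1 -0.2] J [ -4.9  19.7 -15.9   0.  -54.4  15.4]
```

View pics/v7.png

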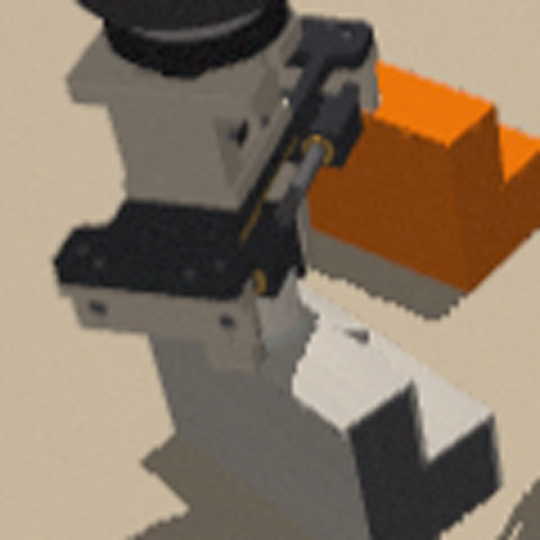

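The vial stands at about (285,315) with the fingers off it. Retreating straight up, then aside for a view.

```bash
python3 -m creep '{"jaw":[-0.5,-0.5,-0.5,-0.5,-0.5,-0.5,-0.5,-0.5,-0.5,-0.5],"translation":[[0,0,0],[0,0,0],[-0.005,0,0],[-0.01,0,0],[-0.015,0,0],[-0.02,0,0],[-0.025,0,0],[-0.025,0,0],[-0.02,0,0],[-0.01,0,0]],"roll":[0,0,0,0,0,0,0,0,0,0]}'; python3 -m creep '{"jaw":[-0.5,-0.5,-0.5,-0.5,-0.5,-0.5,-0.5,-0.5,-0.5,-0.5],"translation":[[0,0,0.01],[0,0,0.02],[0,0,0.03],[0,0,0.03],[0,0,0.03],[0,0,0.03],[0,0,0.03],[0,0,0.02],[0,0,0.01],[0,0,0]],"roll":[0,0,0,0,0,0,0,0,0,0]}'; python3 -c "
from h import *
plan([.562,-.240,.1177])
c=snap('scene','scene8');d=snap('top','top8')
cv2.imwrite('pics/v8.png',np.hstack([cv2.resize(c['image'][:,:,::-1][140:260,90:210],None,fx=3.2,fy=3.2,interpolation=2),cv2.resize(d['image'][:,:,::-1][110:230,320:440],None,fx=3.2,fy=3.2,interpolation=2)]))
cv2.imwrite('pics/v9.png',c['image'][:,:,::-1])"
```

```text
time_s: 13.6
tcp_pos: [0.5622, -0.241, 0.2501]
eef_rot: [-113.6, 89.8, -13.1]
contact_force: [-0.5, -0.2, -0.6]
gripper_width: 0.0655
time_s: 14.6
tcp_pos: [0.5226, -0.033, 0.2463]
eef_rot: [77.2, 89.9, 177.8]
contact_force: [-0.5, -0.4, -0.3]
gripper_width: 0.0657
t 14.6 tcp [ 0.5226 -0.033   0.2463] y ang -169.41 x axis [-0.001  0.    -1.   ] tool delta [ 0.1286 -0.0008 -0.2107] w 0.0657 F [-0.5 -0.4 -0.3] J [ 17.9   5.5 -16.4  -0.  -68.1  -7.3]
```

View pics/v8.png

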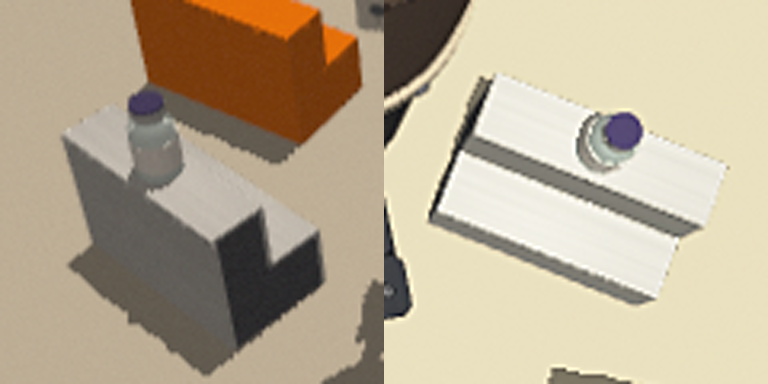

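View pics/v9.png

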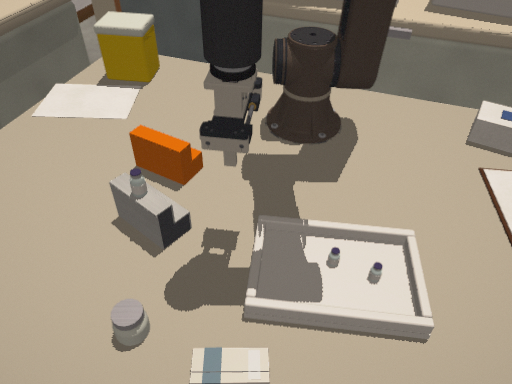

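The vial stands upright on the top step: cap at (146,103) in the scene half, (622,131) in the top half. The small vials are still at (335,256) and (377,271). Checking the centring in numbers.

```bash
python3 - <<'E'
from h import *
c=pickle.load(open('scene8.pkl','rb'));d=pickle.load(open('top8.pkl','rb'))
f=lambda X,Y,x,y:((X+.5)/3.2-.5+x,(Y+.5)/3.2-.5+y)
u=np.radians(-22.15);R=np.array([[np.cos(u),np.sin(u)],[-np.sin(u),np.cos(u)]])
for n,k,p,C in(('scene',c,f(146,103,90,140),[.5639,-.2389]),('top',d,f(238,131,320,110),[.5605,-.2408])):
    q=atz(k,p,.168);print(n,q.round(4),'in step frame (depth,length) mm',(R@(q[:2]-C)*1000).round(1))
E
```

```text
scene [ 0.5631 -0.2393  0.168 ] in step frame (depth,length) mm [-0.6 -0.7]
top [ 0.5605 -0.2388  0.168 ] in step frame (depth,length) mm [-0.8  1.9]
```

```bash
python3 -c "
from plant import *
print(close_job())"
```

```text
the job is handed in; nothing more can be done
None
```

The tall vial now stands upright in the middle of the top step of the aluminium stand, and the job is handed in at about 15 s of the 37 s allowed.

- **Moving it:** I gripped the vial at 20 N, with a measured width of 31.5 mm against its 32 mm. I kept it upright on the way and set it down until it touched the step at about 6 N. Then I opened the fingers slowly and drew the gripper clear.
- **Centring:** From the two cameras, the vial is off centre by less than 1 mm across the step. Along the step they read −0.7 mm and +1.9 mm, so they disagree by about 2.6 mm, close to the calibration error.
- **Small vials:** In the last scene picture both stand in the tray at the same pixels as at the start.
- **Touching:** The gripper was about 0.2 m away when I handed in, and the wrist force read only noise.

No check failed.

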